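# Close up the pipe sample and hold the probe in its bore

### The job

Slide the grey sample carrier along its trough until it lies flush against the dark stop block, with no gap left, so that its white pipe stands under the guide hole. Then take the red-headed probe from the stand and lower it upright through the guide hole in the bridge, touching neither the rig nor the sample with it, until its tip is about half way down inside the white pipe. Finish while still holding it there, still, centred in the guide hole, and leave the other probes, weights, plate and pipe offcuts where they are.

Things in the scene. Friction and masses are not known exactly. Their poses are not given: they have to be found in the camera images.
- rig: Fixed test rig: blue base plate 300 x 170 x 12 mm on the table; origin at the centre of its underside, x along the sample trough towards the stop block, z up. Trough: two steel rails along x, 54 mm apart inside, 8 mm thick, tops 27 mm above the table, from x = -150 to +60 mm. A guide bridge on two 18 mm columns (x = 30, y = -65 and +65 mm) crosses the trough.
- guide (a point): Centre of the top mouth of the guide hole, 120 mm above the table: round, vertical, 26 mm in diameter, 15 mm deep, straight through the green bridge (60 mm along rig x, 170 mm along y, underside 105 and top 120 mm above the table; a nut 24 mm wide, 7 mm tall above each column). Axes of the rig.
- stop (a point): Centre of the face of the dark steel stop block (50 mm wide, 40 mm tall, 60 mm long, standing on the base) against which the carrier must lie; the face looks along the rig's -x. 32 mm above the table. Axes of the rig.
- carrier: Loose sample carrier in the trough: grey block 130 (x) x 50 (y) x 40 mm tall, 0.3 to 0.55 kg, origin at the centre of its underside, 12 mm above the table; x points within a degree along the rig's x. Starts 25 to 60 mm short of the stop; slides with 2 to 6 N. A white pipe stub stands fixed on it at x = +35 mm.
- pipe (a point): Centre of the upper mouth of the carrier's white pipe stub, 92 mm above the table: upright, 40 mm outside, 34 mm inside diameter, 40 mm tall and deep (floor = the block's top, 52 mm above the table). Straight under the guide hole once the carrier lies against the stop. Axes of the carrier.
- front_face (a point): Centre of the carrier's front face (the one that must meet the stop block), 32 mm above the table. Axes of the carrier.
- rear_face (a point): Centre of the carrier's rear face, 130 mm behind the front face; 50 mm wide, 40 mm tall, free for pushing; 32 mm above the table. Axes of the carrier.
- stand: Fixed wooden stand holding three probes in a row along its x axis: 240 (x) x 90 (y) x 115 mm tall, origin at the centre of its underside, three through holes of 19 mm diameter in its top at x = -80, 0 and 80 mm.
- probe: The RED-headed probe, loose, hanging upright by its head in one of the stand's three holes: steel stem 14 mm in diameter, 100 mm long; round red head above it, 28 mm in diameter, 40 mm tall, its underside on the stand's top, 115 mm above the table. About 0.15 kg. Origin at the centre of the stem's flat lower end (tip), z up the stem: the head's middle is at z = +120 mm.
- probe_blue: Same probe with a blue head, in another hole of the stand; bystander.
- probe_yellow: Same probe with a yellow head, in another hole of the stand; bystander.
- weight_a: steel slotted weight, disc 100 mm across, 30 mm tall; loose, origin at the centre of its underside; bystander.
- weight_b: steel slotted weight, disc 100 mm across, 45 mm tall; loose, origin at the centre of its underside; bystander.
- plate: beige sample plate lying flat, 60 x 170 x 10 mm; loose, origin at the centre of its underside; bystander.
- offcut_a: white pipe offcut standing upright, 50 mm across, 70 mm tall; loose, origin at the centre of its underside; bystander.
- offcut_b: white pipe offcut standing upright, 40 mm across, 50 mm tall; loose, origin at the centre of its underside; bystander.
There are look-alikes about, which are no part of the job. What is shaped like the carrier but blue is not meant. What is shaped like the probe but turquoise is not meant.

How it is judged (in metres and radians):
On the way, in this order (a step that is already met when the one before it is completed fails the run):
1. the carrier is pushed flush against the stop block while the red probe is still in the stand (x of front_face in the frame of stop above -0.0025 m and angle between the x axis of carrier and the x axis of rig, either way round below 0.04 rad and z of front_face in the frame of stop below 0.004 m and distance of probe from where it was at the start of the episode below 0.02 m), for 0.2 s.
2. the red probe's tip has been lowered through the guide hole (z of probe in the frame of guide below -0.016 m and horizontal distance between probe and guide below 0.007 m), for 0.2 s.
At the end, for the whole second after the job is handed in: Carrier face within 2.5 mm of the stop block and square to it (0.04 rad); red probe held in the fingers, upright (0.05 rad), still, its tip within 4 mm of the guide hole's axis and 36 to 60 mm below the hole's top mouth, touching neither rig nor carrier (x of front_face in the frame of stop above -0.0025 m and angle between the x axis of carrier and the x axis of rig, either way round below 0.04 rad and z of front_face in the frame of stop below 0.004 m and z of probe in the frame of guide between -0.06 and -0.036 m and horizontal distance between probe and guide below 0.004 m and angle between probe's own z axis and vertical below 0.05 rad and contact force between probe and rig below 0.3 N and contact force between probe and carrier below 0.3 N and contact force between probe and the fingers above 1 N and linear speed of each of probe, carrier below 0.01 m/s); the arm keeps its last pose, push and grip.
It fails at once if the red probe touches the rig (bridge, guide bore) (contact force between probe and rig above 0.5 N).
It fails at once if the red probe touches the carrier or its pipe (contact force between probe and carrier above 0.5 N).
It fails at once if a bystander is moved by more than 25 mm (distance of any of weight_a, weight_b, plate, offcut_a, offcut_b, probe_blue, probe_yellow from where it was at the start of the episode above 0.025 m).
It also fails if it takes over 61 s, if anything falls off the work surface, if the arm or the gripper's body presses on something with over 40 N, if the wrist force passes 120 N, or if a joint passes its speed limit or range.

### The arm

A 6-joint arm with a two-finger parallel gripper is mounted at the origin on the work surface. World frame = base frame: x ahead of the robot, y to its left, z up, the work surface at z = 0. Lengths are in mm, angles in degrees, forces in N, time in s.
With the tool pointing down it reaches from about 300 to 850 mm from the base axis. Payload 4.2 kg.
Tool frame: the origin (TCP) lies at the very end of the fingers, on their centre line; the grasp point (between the pads) lies 19 mm behind it (env.grasp_offset is the distance from the TCP to the grasp point, in mm); z points along the fingers, y is the line along which they close (so a half turn about z gives the same grasp; the last joint's range is limited). The gripper opens to 91 mm and grips with 3 to 60 N. Pads are 32 mm wide; open, the fingers measure 118 mm over their backs; the gripper's body (76 mm by 178 mm) begins 60 mm behind the grasp point.
Start: joints at [-77.292, 18.312, 89.639, -0, 72.044, -1.146], TCP at [137.686, -558.288, 213.976] pointing down, gripper open.
Joint ranges: [-177.97, 177.97], [-48.28, 115.42], [12.27, 149.76], [-77.06, 257.06], [2.81, 150.46], [-146.56, 146.56]. Speed limits (degrees/s): [147.25, 147.25, 180, 180, 180, 180].

### API

Orientations are given as [roll, pitch, yaw] about the fixed x, y, z axes, in that order (R = Rz(yaw) Ry(pitch) Rx(roll)).
In Python, from workcell import env gives the robot as it stands. The module is installed in compiled form; this text tells all that it offers.
- The arm moves only by the tool send_rows, never from a script. Its argument "motion" is a list of rows, each an object of numbers: "tx", "ty", "tz": the shift along the tool's x, y, z in units of 500 mm (1.0 is 500 mm); "rx", "ry", "rz": the turn, a rotation vector about the tool's x, y, z in units of 30 degrees (1.0 is 30 degrees); "gripper": the closure, from -1 (fully open) to 1 (shut). In form: [{"tx": .., "ty": .., "tz": .., "rx": .., "ry": .., "rz": .., "gripper": ..}, ...]. A call has 1 to 12 rows; each row shifts and turns the commanded pose from where the row before left it, along the tool's axes as they then stand; what a row does not reach is not made up. A row lasts 1/8 s, in which the tool goes at most 62.5 mm and 10.7 degrees, less where a joint would pass 70% of its speed; a pose out of reach is approached as far as the arm can. A call with a number of a shift or a turn outside -1 to 1 is refused whole. A call with a gripper value outside its range is refused whole. The fingers move at their own pace and stop on an object; "grip_force" is the grip in N (left out, the last holds). Time passes only in rows, so rows that do not move let the fingers close. It gives the time, the measured TCP pose, the force, the opening and the grip force at its end, in the units of the state.
- env.state(): the state, without advancing time (a new reading comes with each control period).
- env.grab_frame(name): name is "scene" or "top" or "wrist"; returns a dict with "frame" (400x640x3 uint8, red, green, blue), "vertical_fov" (degrees; the focal length in pixels is half the picture's height over the tangent of half this angle, whatever the lens; pixels are square), "cx", "cy" (the principal point, pixels), "rvec" (rotation vector, rad) and "tvec" (3), from world to camera coordinates, as OpenCV has them; the wrist camera has in their place "T_tool_cam" (4x4, takes a point from camera to tool coordinates, whose origin is the TCP and whose axes are the flange's). Camera axes: x right, y down, z forward; pixel columns grow to the right and rows downward; lengths in mm; the calibration is good to about 2 mm. A picture is of the moment at which its call begins: read the wrist's pose just before it. There is no depth.
- env.job_done(): hands the job in; it is judged then, once.
The state is a dict: "time_s": time; "qpos": joint angles; "qvel": joint speeds; "effort": joint torques, N m; "ee_pos": TCP position; "ee_rot": TCP orientation; "force": force on the tool from outside, world axes, zero at the start; "torque": the same for the moment, N m; "gripper_width": finger opening in mm; "gripper_force": force on a finger pad.
Only numpy, scipy, OpenCV 4.12 (cv2) and the standard library are available. Lean on these libraries where they do the work, as an engineer would, in place of code of your own. Each camera call takes 0.05 s, during which the arm holds its last target. There are 200 camera calls.

## Working session

There is one attempt and no reset: what is moved stays moved. The work goes in short steps, Python scripts to look and compute and a tool call to move; the robot and the scene stay as the last step left them, time stands still between calls to the robot, and variables do not carry over. Pictures are saved under pics/ and viewed, at most 10 in all, crops included, and the job is handed in when it is done.

Besides the shell and the picture viewer there is one more tool, called after ">>>" as name(argument=value, ...) on one line, values as JSON. send_rows: Moves the arm, as the interface text tells. Shifts and turns lie within -1 to 1; 1 stands for 500 mm of shift or 30 degrees of turn. Its arguments: {"type":"object","properties":{"motion":{"type":"array"},"grip_force":{"type":"number"}},"required":["motion"]}

```bash
mkdir -p pics
cat > h.py <<'E'
import numpy as np, cv2
from workcell import env
from scipy.spatial.transform import Rotation as R
def grab(n):
    s=env.state(); g=env.grab_frame(n); f=g["frame"]; h=f.shape[0]
    F=h/2/np.tan(np.radians(g["vertical_fov"])/2)
    K=np.array([[F,0,g["cx"]],[0,F,g["cy"]],[0,0,1.]])
    if "rvec" in g:
        Rm=cv2.Rodrigues(np.array(g["rvec"],float))[0]; t=np.array(g["tvec"],float).ravel()
    else:
        T=np.eye(4); T[:3,:3]=R.from_euler("xyz",s["ee_rot"],degrees=True).as_matrix(); T[:3,3]=s["ee_pos"]
        C=np.linalg.inv(T@np.array(g["T_tool_cam"])); Rm=C[:3,:3]; t=C[:3,3]
    return dict(f=f,K=K,R=Rm,t=t)
def ray(c,uv):
    d=c["R"].T@np.linalg.inv(c["K"])@np.array([uv[0],uv[1],1.]); return -c["R"].T@c["t"],d
def onz(c,uv,z):
    o,d=ray(c,uv); return o+d*(z-o[2])/d[2]
def proj(c,p):
    q=c["K"]@(c["R"]@np.array(p,float)+c["t"]); return q[:2]/q[2]
def save(c,n): cv2.imwrite("pics/"+n,cv2.cvtColor(c["f"],cv2.COLOR_RGB2BGR))
E
python3 - <<'E'
from h import *
import pickle
for n in("top","scene","wrist"):
    c=grab(n); save(c,n+"0.png"); pickle.dump(c,open(n+"0.pkl","wb")); print(n,c["K"][0],-c["R"].T@c["t"])
print(env.state())
E
```

```text
top [449.11399047   0.         317.07688795] [ 362.77474772  136.39709603 1566.31397678]
scene [388.1305378    0.         322.22751271] [ 951.60436397 -316.61192116 1001.90977541]
wrist [324.18130461   0.         322.2908964 ] [ 205.57484213 -541.27400017  384.64222183]
{'time_s': 0.15, 'qpos': array([-7.72917023e+01,  1.83422945e+01,  8.96894969e+01, -9.69827049e-04,
        7.20452431e+01, -1.14479467e+00]), 'qvel': array([-0.03628745, -0.20353199, -0.21215768,  0.09233672, -0.08108033,
       -0.00935181]), 'effort': array([ 1.23153470e-03, -4.12773728e+01, -2.32155150e+01,  7.27135548e-02,
        4.33108688e-02, -1.04021567e-04]), 'ee_pos': array([ 137.59639459, -557.90019371,  213.32855897]), 'ee_rot': array([-1.79922962e+02, -6.17069722e-04,  1.38533916e+01]), 'force': array([-0.13542736, -0.48277378, -0.02541114]), 'torque': array([-0.01784849,  0.0347137 , -0.0221323 ]), 'gripper_force': 0.0, 'gripper_width': 90.97855767555298}
```

View pics/top0.png

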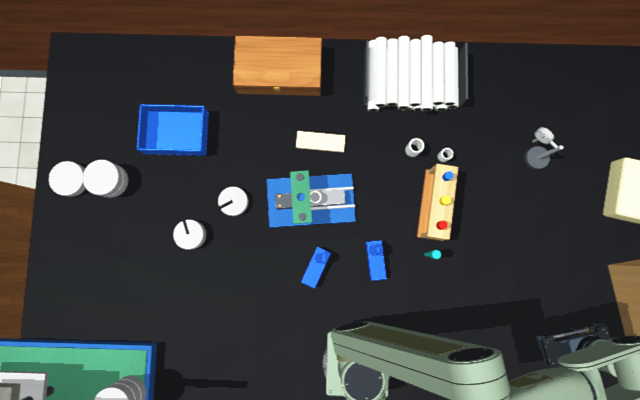

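View pics/scene0.png

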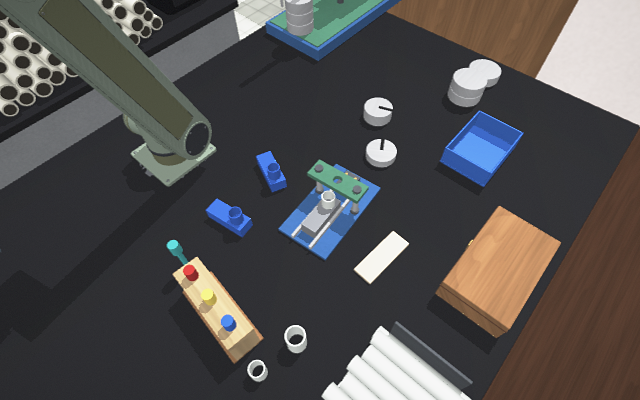

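The top view shows the rig at (311,200) with its stop to the left, the bridge hole near (301,197), and the carrier pipe near (316,198). The red head is at (442,225), with the turquoise look-alike at (436,254). Next I'll measure these with masks.

```bash
python3 - <<'E'
from h import *
import pickle
T=pickle.load(open("top0.pkl","rb")); S=pickle.load(open("scene0.pkl","rb"))
for c,n in((T,"T"),(S,"S")):
    for p in([0,0,0],[500,0,0],[0,-300,0]): print(n,p,proj(c,p).round())
def blobs(c,lo,hi,z,name,mina=15):
    hsv=cv2.cvtColor(c["f"],cv2.COLOR_RGB2HSV); m=cv2.inRange(hsv,lo,hi)
    k,l,st,ce=cv2.connectedComponentsWithStats(m)
    for i in range(1,k):
        if st[i,4]>=mina:
            r=cv2.minAreaRect(np.argwhere(l==i)[:,::-1].astype(np.float32)); 
            print(name,st[i,4],ce[i].round(1),onz(c,ce[i],z).round(1),"rect",np.round(r[0],1),np.round(r[1],1),round(r[2],1),onz(c,r[0],z).round(1))
            if name[:4] in("Gree","base"): print([onz(c,q,z)[:2].round(1).tolist() for q in cv2.boxPoints(r)])
for c,n in((T,"T"),(S,"S")):
    blobs(c,(0,170,90),(6,255,255),155,"red"+n); blobs(c,(25,170,120),(33,255,255),155,"yel"+n)
    blobs(c,(45,100,40),(80,255,255),120,"Green"+n,150); blobs(c,(105,120,60),(120,255,255),12,"base"+n,150)
E
python3 -c "
import cv2
a=cv2.imread('pics/top0.png')[160:270,250:470]; cv2.imwrite('pics/c1.png',cv2.resize(a,None,fx=3.6,fy=3.6,interpolation=2))"
```

```text
T [0, 0, 0] [357. 363.]
T [500, 0, 0] [359. 215.]
T [0, -300, 0] [446. 365.]
S [0, 0, 0] [174. 152.]
S [500, 0, 0] [280. 237.]
S [0, -300, 0] [ 95. 209.]
redT 72 [441.6 224.6] [ 463.  -244.8  155. ] rect [441.5 224.5] [7. 9.] 90.0 [ 463.3 -244.5  155. ]
yelT 25 [442.1 201. ] [ 537.7 -246.7  155. ] rect [442.2 201.2] [8.  4.7] 66.8 [ 536.9 -247.1  155. ]
GreenT 755 [300.5 196.1] [545.8 202.7 120. ] rect [300.3 196.3] [52.  18.3] 86.8 [545.  203.4 120. ]
[[627.8, 240.6], [632.8, 181.0], [463.2, 166.6], [458.3, 225.5]]
GreenT 5157 [ 74.8 367.7] [-12.4 888.9 120. ] rect [ 71.9 373.9] [145.4  51.8] 1.7 [-31.1 896.4 120. ]
[[-108.5, 1117.9], [46.8, 1130.2], [47.1, 672.5], [-107.8, 666.1]]
baseT 3329 [172.2 128.6] [788.9 671.7  12. ] rect [172.  129.3] [71.3 51.5] 2.4 [786.1 671.9  12. ]
[[694.9, 796.2], [882.8, 802.4], [878.5, 546.3], [690.9, 543.5]]
baseT 585 [331.1 180.6] [616.9 102.3  12. ] rect [331.2 180.6] [13.6 43.3] 85.8 [617. 102.  12.]
[[633.4, 180.0], [648.8, 28.7], [600.7, 24.3], [585.3, 175.0]]
baseT 1652 [300.2 208.3] [516.4 207.3  12. ] rect [310.3 200. ] [49.7 87.5] 86.1 [5
[... 983 characters left out ...]
, [855.2, 835.4], [878.3, 531.9]]
baseS 726 [271.1 171. ] [315.  150.2  12. ] rect [271.3 170.6] [41.6 18.8] 63.4 [314.3 152.   12. ]
[[226.9, 156.3], [243.1, 218.5], [397.3, 147.9], [380.0, 90.7]]
baseS 2218 [326.1 221.3] [572.  123.8  12. ] rect [329.1 208.6] [56.7 95.7] 37.9 [549.6 163.5  12. ]
[[480.7, 11.3], [426.2, 343.6], [623.1, 326.0], [652.2, 13.8]]
baseS 974 [229.2 216.9] [343.1 -53.4  12. ] rect [229.7 215.6] [47.8 24.4] 32.0 [340.7 -49.3  12. ]
[[273.6, -96.3], [244.9, -21.4], [407.3, -2.6], [429.5, -75.0]]
baseS 174 [228.  322.5] [ 577.5 -264.5   12. ] rect [228.2 322.2] [14.8 12.7] 45.0 [ 577.6 -263.7   12. ]
[[557.4, -278.7], [557.2, -248.3], [597.8, -248.7], [597.5, -278.6]]
```

View pics/c1.png

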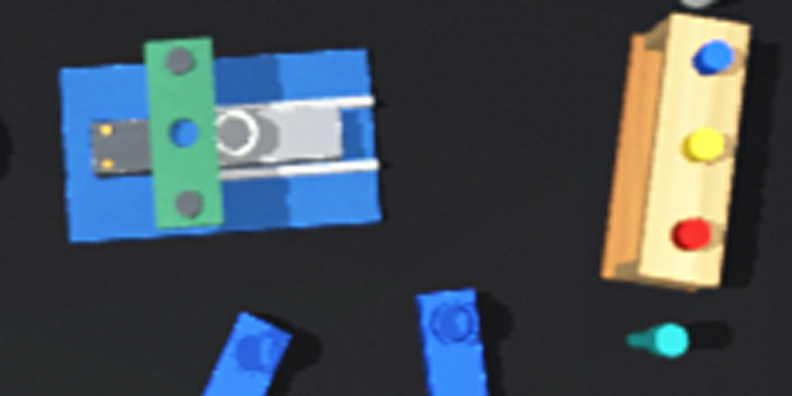

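The crop confirms the layout: guide hole at crop (184,132), pipe ring at (237,132), carrier rear edge at x≈340, and stop on the left. The red head is at crop (691,234). The rig's x axis points along about +y (yaw ≈95°). I'll now plan the move to behind the carrier.

```bash
cat >> h.py <<'E'
def plan(target,yaw,n=None):
    """tool-frame increments (units) from present measured pose to target, yaw (tool down); rotates last"""
    s=env.state(); p=s["ee_pos"]; r=R.from_euler("xyz",s["ee_rot"],degrees=True)
    g=R.from_euler("xyz",[180,0,yaw],degrees=True)
    d=r.inv().apply(np.array(target)-p); w=np.degrees((r.inv()*g).as_rotvec())
    print("pos",p.round(1),"rot",s["ee_rot"].round(2),"f",s["force"].round(1),"t",s["time_s"])
    print("shift mm",d.round(1),"units",(d/500).round(4),"rot deg",w.round(2),"units",(w/30).round(4))
E
python3 - <<'E'
from h import *
import pickle
g=env.grab_frame("wrist"); print(np.array(g["T_tool_cam"]).round(3))
T=pickle.load(open("top0.pkl","rb"))
p=onz(T,(250+237/3.6,160+132/3.6),92); print("pipe",p, "guide",onz(T,(250+184/3.6,160+132/3.6),120))
r=onz(T,(250+341/3.6,160+131/3.6),52);print("rear",r)
plan([500,-20,260],95)
E
```

```text
[[-1.00000e-03 -9.69000e-01 -2.48000e-01  6.99900e+01]
 [ 1.00000e+00 -1.00000e-03  1.00000e-03 -7.70000e-02]
 [-1.00000e-03 -2.48000e-01  9.69000e-01 -1.71423e+02]
 [ 0.00000e+00  0.00000e+00  0.00000e+00  1.00000e+00]]
pipe [548.6341647  153.22463809  92.        ] guide [543.81593683 200.6834156  120.        ]
rear [557.27353009  55.58839772  52.        ]
pos [ 137.6 -558.   213.4] rot [-179.94   -0.     13.85] f [-0.5 -0.5 -0.4] t 0.2
shift mm [ 480.7 -435.6  -46.1] units [ 0.9613 -0.8713 -0.0921] rot deg [-5.000e-02 -5.000e-02 -8.115e+01] units [-1.700e-03 -1.600e-03 -2.705e+00]
```

>>> send_rows(motion=[{"tx": 0.0731,"ty": -0.0613,"tz": -0.0062,"gripper": 1},{"tx": 0.0731,"ty": -0.0613,"tz": -0.0062,"gripper": 1},{"tx": 0.0731,"ty": -0.0613,"tz": -0.0062,"gripper": 1},{"tx": 0.0731,"ty": -0.0613,"tz": -0.0062,"gripper": 1},{"tx": 0.0731,"ty": -0.0613,"tz": -0.0062,"gripper": 1},{"tx": 0.0731,"ty": -0.0613,"tz": -0.0062,"gripper": 1},{"tx": 0.0731,"ty": -0.0613,"tz": -0.0062,"gripper": 1},{"tx": 0.0731,"ty": -0.0613,"tz": -0.0062,"gripper": 1},{"tx": 0.0731,"ty": -0.0613,"tz": -0.0062,"gripper": 1},{"tx": 0.0731,"ty": -0.0613,"tz": -0.0062,"gripper": 1},{"tx": 0.0731,"ty": -0.0613,"tz": -0.0062,"gripper": 1},{"tx": 0.0731,"ty": -0.0613,"tz": -0.0062,"gripper": 1}])

```text
invalid input at $.motion[0]: expected keys tx, ty, tz, rx, ry, rz, gripper
```

>>> send_rows(motion=[{"tx": 0.0731,"ty": -0.0613,"tz": -0.0062,"gripper": 1},{"tx": 0.0731,"ty": -0.0613,"tz": -0.0062,"gripper": 1},{"tx": 0.0731,"ty": -0.0613,"tz": -0.0062,"gripper": 1},{"rz": -0.3,"gripper": 1},{"rz": -0.3,"gripper": 1},{"rz": -0.3,"gripper": 1},{"rz": -0.3,"gripper": 1},{"rz": -0.3,"gripper": 1},{"rz": -0.3,"gripper": 1},{"rz": -0.3,"gripper": 1},{"rz": -0.3,"gripper": 1},{"rz": -0.3,"gripper": 1}])

```text
invalid input at $.motion[0]: expected keys tx, ty, tz, rx, ry, rz, gripper
```

Run:
```python
from h import *
import pickle
env_s=env.state(); c=grab("wrist"); save(c,"w1.png"); pickle.dump(c,open("w1.pkl","wb"))
plan([560,20,260],95)
```

```text
pos [ 137.6 -558.1  213.6] rot [-179.96   -0.     13.85] f [-0.2 -0.4 -0.1] t 0.25
shift mm [ 548.5 -460.2  -46.1] units [ 1.097  -0.9203 -0.0921] rot deg [-4.000e-02 -3.000e-02 -8.115e+01] units [-1.2000e-03 -1.1000e-03 -2.7049e+00]
```

View pics/w1.png

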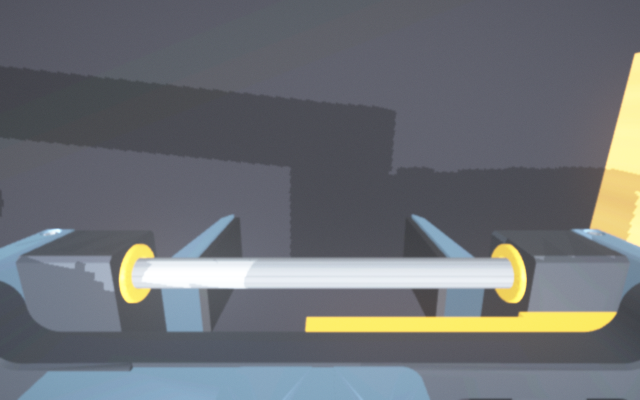

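The moves were refused because every key is required. The picture shows the gripper filling rows below about 220, so only the area ahead of the fingers is usable. Resending with all keys.

>>> send_rows(motion=[{"tx": 0.0731,"ty": -0.0613,"tz": -0.0062,"rx": 0,"ry": 0,"rz": 0,"gripper": 1},{"tx": 0.0731,"ty": -0.0613,"tz": -0.0062,"rx": 0,"ry": 0,"rz": 0,"gripper": 1},{"tx": 0.0731,"ty": -0.0613,"tz": -0.0062,"rx": 0,"ry": 0,"rz": 0,"gripper": 1},{"tx": 0.0731,"ty": -0.0613,"tz": -0.0062,"rx": 0,"ry": 0,"rz": 0,"gripper": 1},{"tx": 0.0731,"ty": -0.0613,"tz": -0.0062,"rx": 0,"ry": 0,"rz": 0,"gripper": 1},{"tx": 0.0731,"ty": -0.0613,"tz": -0.0062,"rx": 0,"ry": 0,"rz": 0,"gripper": 1},{"tx": 0.0731,"ty": -0.0613,"tz": -0.0062,"rx": 0,"ry": 0,"rz": 0,"gripper": 1},{"tx": 0.0731,"ty": -0.0613,"tz": -0.0062,"rx": 0,"ry": 0,"rz": 0,"gripper": 1},{"tx": 0.0731,"ty": -0.0613,"tz": -0.0062,"rx": 0,"ry": 0,"rz": 0,"gripper": 1},{"tx": 0.0731,"ty": -0.0613,"tz": -0.0062,"rx": 0,"ry": 0,"rz": 0,"gripper": 1},{"tx": 0.0731,"ty": -0.0613,"tz": -0.0062,"rx": 0,"ry": 0,"rz": 0,"gripper": 1},{"tx": 0.0731,"ty": -0.0613,"tz": -0.0062,"rx": 0,"ry": 0,"rz": 0,"gripper": 1}])

```text
time_s: 1.75
ee_pos: [476.2, -94.7, 251.3]
ee_rot: [180.0, -0.0, 13.9]
force: [0.4, -0.6, -0.1]
gripper_width: 0.1
gripper_force: 0.0
```

>>> send_rows(motion=[{"tx": 0.0731,"ty": -0.0613,"tz": -0.0062,"rx": 0,"ry": 0,"rz": 0,"gripper": 1},{"tx": 0.0731,"ty": -0.0613,"tz": -0.0062,"rx": 0,"ry": 0,"rz": 0,"gripper": 1},{"tx": 0.0731,"ty": -0.0613,"tz": -0.0062,"rx": 0,"ry": 0,"rz": 0,"gripper": 1},{"tx": 0,"ty": 0,"tz": 0,"rx": 0,"ry": 0,"rz": -0.3,"gripper": 1},{"tx": 0,"ty": 0,"tz": 0,"rx": 0,"ry": 0,"rz": -0.3,"gripper": 1},{"tx": 0,"ty": 0,"tz": 0,"rx": 0,"ry": 0,"rz": -0.3,"gripper": 1},{"tx": 0,"ty": 0,"tz": 0,"rx": 0,"ry": 0,"rz": -0.3,"gripper": 1},{"tx": 0,"ty": 0,"tz": 0,"rx": 0,"ry": 0,"rz": -0.3,"gripper": 1},{"tx": 0,"ty": 0,"tz": 0,"rx": 0,"ry": 0,"rz": -0.3,"gripper": 1},{"tx": 0,"ty": 0,"tz": 0,"rx": 0,"ry": 0,"rz": -0.3,"gripper": 1},{"tx": 0,"ty": 0,"tz": 0,"rx": 0,"ry": 0,"rz": -0.3,"gripper": 1},{"tx": 0,"ty": 0,"tz": 0,"rx": 0,"ry": 0,"rz": -0.3,"gripper": 1}])

```text
time_s: 3.25
ee_pos: [559.8, 19.4, 260.3]
ee_rot: [-180.0, 0.0, 95.2]
force: [-0.3, 0.4, 0.4]
gripper_width: 0.3
gripper_force: 0.0
```

Run:
```python
from h import *
import pickle
c=grab("wrist"); save(c,"w2.png"); pickle.dump(c,open("w2.pkl","wb"))
plan([560,20,260],95)
```

```text
pos [559.7  19.4 260.3] rot [-1.7997e+02  1.0000e-02  9.5340e+01] f [ 0.7  0.  -0.1] t 3.3
shift mm [0.6 0.3 0.3] units [0.0012 0.0006 0.0005] rot deg [-0.03  0.01  0.34] units [-0.0009  0.0003  0.0112]
```

View pics/w2.png

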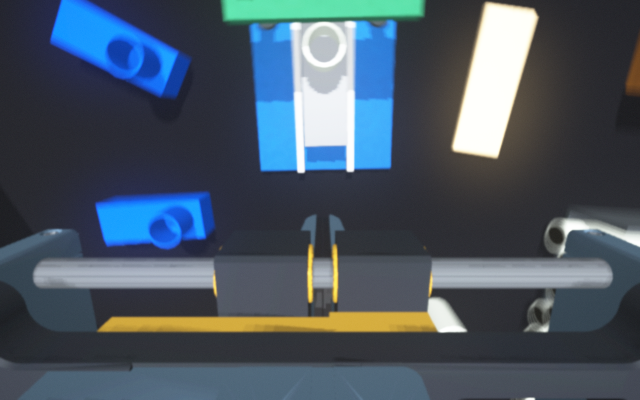

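The wrist picture shows the trough straight ahead: rails from (297,25) to (301,172) and (351,25) to (350,172), carrier rear edge at row ≈147, pipe ring at (324,45), bridge at the top.

Run:
```python
from h import *
import pickle
c=pickle.load(open("w2.pkl","rb")); f=c["f"]
for n,p,z in(("railL",(301,171),27),("railR",(350.5,171),27),("railLf",(296.5,30),27),("railRf",(351,30),27),("rear",(325.5,146.5),52),("pipe",(323.5,45),92),("baseBL",(261,171),12),("baseBR",(392,168),12),("baseTL",(251,30),12),("baseTR",(396,30),12)):
    print(n,onz(c,p,z).round(1))
g=cv2.cvtColor(f,cv2.COLOR_RGB2GRAY).astype(int)
print(g[100,285:365].tolist()); print(g[130:180,325].tolist()); print(g[165,245:410].tolist())
```

```text
railL [532.8  20.4  27. ]
railR [594.9  26.   27. ]
railLf [516.  181.3  27. ]
railRf [577.7 186.7  27. ]
rear [560.4  55.8  52. ]
pipe [549.  155.6  92. ]
baseBL [479.9  13.2  12. ]
baseBR [649.8  32.4  12. ]
baseTL [461.1 179.9  12. ]
baseTR [631.3 195.   12. ]
[124, 123, 122, 123, 122, 127, 132, 144, 175, 223, 246, 253, 254, 254, 254, 252, 246, 235, 231, 238, 243, 243, 244, 243, 243, 243, 243, 244, 243, 244, 244, 243, 243, 244, 243, 243, 244, 244, 243, 243, 244, 244, 244, 244, 244, 243, 244, 243, 243, 244, 244, 244, 244, 244, 244, 243, 243, 244, 244, 243, 243, 244, 250, 253, 254, 254, 254, 252, 244, 218, 178, 156, 153, 152, 149, 149, 148, 146, 146, 144]
[241, 241, 240, 241, 241, 240, 240, 240, 240, 239, 239, 239, 239, 239, 235, 208, 154, 125, 118, 119, 120, 120, 121, 118, 119, 118, 119, 118, 116, 118, 121, 137, 148, 149, 150, 149, 149, 147, 133, 101, 64, 51, 53, 57, 57, 57, 58, 57, 56, 57]
[47, 48, 49, 49, 50, 50, 50, 49, 49, 50, 49, 48, 51, 50, 62, 98, 135, 146, 147, 148, 147, 149, 149, 150, 149, 148, 147, 147, 148, 147, 147, 148, 147, 148, 150, 150, 150, 151, 151, 149, 151, 150, 149, 148, 148, 148, 147, 148, 147, 147, 150, 174, 230, 252, 254, 254, 254, 254, 250, 215, 164, 151, 149, 148, 149, 152, 152, 152, 150, 152, 150, 150, 151, 150, 151, 150, 150, 150, 149, 150, 149, 150, 149, 149, 149, 152, 149, 150, 152, 150, 150, 150, 149, 149, 150, 150, 150, 149, 150, 150, 156, 195, 244, 253, 254, 254, 254, 253, 243, 190, 151, 149, 150, 148, 150, 150, 148, 148, 147, 147, 148, 148, 148, 148, 149, 147, 147, 147, 147, 147, 147, 147, 148, 148, 147, 147, 147, 145, 144, 146, 146, 145, 147, 144, 138, 118, 74, 55, 52, 53, 53, 52, 53, 53, 54, 55, 52, 53, 52, 53, 53, 52, 52, 53, 52]
```

>>> send_rows(motion=[{"tx": 0.0066,"ty": 0.0092,"tz": 0,"rx": 0,"ry": 0,"rz": -0.022,"gripper": 1},{"tx": 0,"ty": 0,"tz": 0.084,"rx": 0,"ry": 0,"rz": 0,"gripper": 1},{"tx": 0,"ty": 0,"tz": 0.084,"rx": 0,"ry": 0,"rz": 0,"gripper": 1},{"tx": 0,"ty": 0,"tz": 0.084,"rx": 0,"ry": 0,"rz": 0,"gripper": 1},{"tx": 0,"ty": 0,"tz": 0.084,"rx": 0,"ry": 0,"rz": 0,"gripper": 1},{"tx": 0,"ty": 0,"tz": 0.084,"rx": 0,"ry": 0,"rz": 0,"gripper": 1},{"tx": 0,"ty": 0,"tz": 0.02,"rx": 0,"ry": 0,"rz": 0,"gripper": 1},{"tx": 0,"ty": 0,"tz": 0.02,"rx": 0,"ry": 0,"rz": 0,"gripper": 1},{"tx": 0,"ty": 0,"tz": 0,"rx": 0,"ry": 0,"rz": 0,"gripper": 1},{"tx": 0,"ty": 0,"tz": 0,"rx": 0,"ry": 0,"rz": 0,"gripper": 1}])

```text
time_s: 4.55
ee_pos: [565.2, 23.1, 31.7]
ee_rot: [179.9, 0.0, 95.5]
force: [0.7, -0.5, -0.1]
gripper_width: 0.9
gripper_force: 0.0
```

>>> send_rows(motion=[{"tx": 0.012,"ty": 0,"tz": 0,"rx": 0,"ry": 0,"rz": 0,"gripper": 1},{"tx": 0.012,"ty": 0,"tz": 0,"rx": 0,"ry": 0,"rz": 0,"gripper": 1},{"tx": 0.008,"ty": 0,"tz": 0,"rx": 0,"ry": 0,"rz": 0,"gripper": 1},{"tx": 0.008,"ty": 0,"tz": 0,"rx": 0,"ry": 0,"rz": 0,"gripper": 1},{"tx": 0.01,"ty": 0,"tz": 0,"rx": 0,"ry": 0,"rz": 0,"gripper": 1},{"tx": 0.01,"ty": 0,"tz": 0,"rx": 0,"ry": 0,"rz": 0,"gripper": 1},{"tx": 0.01,"ty": 0,"tz": 0,"rx": 0,"ry": 0,"rz": 0,"gripper": 1},{"tx": 0.01,"ty": 0,"tz": 0,"rx": 0,"ry": 0,"rz": 0,"gripper": 1},{"tx": 0.01,"ty": 0,"tz": 0,"rx": 0,"ry": 0,"rz": 0,"gripper": 1},{"tx": 0.01,"ty": 0,"tz": 0,"rx": 0,"ry": 0,"rz": 0,"gripper": 1},{"tx": 0.008,"ty": 0,"tz": 0,"rx": 0,"ry": 0,"rz": 0,"gripper": 1},{"tx": 0.006,"ty": 0,"tz": 0,"rx": 0,"ry": 0,"rz": 0,"gripper": 1}])

```text
time_s: 6.05
ee_pos: [558.9, 79.7, 30.7]
ee_rot: [180.0, 0.0, 95.5]
force: [0.2, -5.9, 3.4]
gripper_width: 0.7
gripper_force: 2.7
```

>>> send_rows(motion=[{"tx": 0.003,"ty": 0,"tz": 0,"rx": 0,"ry": 0,"rz": 0,"gripper": 1},{"tx": 0.003,"ty": 0,"tz": 0,"rx": 0,"ry": 0,"rz": 0,"gripper": 1},{"tx": 0.003,"ty": 0,"tz": 0,"rx": 0,"ry": 0,"rz": 0,"gripper": 1},{"tx": 0.002,"ty": 0,"tz": 0,"rx": 0,"ry": 0,"rz": 0,"gripper": 1}])

```text
time_s: 6.55
ee_pos: [558.4, 85.1, 30.7]
ee_rot: [180.0, 0.0, 95.5]
force: [-0.2, -5.4, 3.0]
gripper_width: 0.5
gripper_force: 2.7
```

>>> send_rows(motion=[{"tx": 0.002,"ty": 0,"tz": 0,"rx": 0,"ry": 0,"rz": 0,"gripper": 1},{"tx": 0.002,"ty": 0,"tz": 0,"rx": 0,"ry": 0,"rz": 0,"gripper": 1}])

```text
time_s: 6.8
ee_pos: [558.4, 85.4, 30.7]
ee_rot: [180.0, 0.2, 95.6]
force: [0.7, -13.1, 2.7]
gripper_width: 0.5
gripper_force: 6.6
```

>>> send_rows(motion=[{"tx": 0.002,"ty": 0,"tz": 0,"rx": 0,"ry": 0,"rz": 0,"gripper": 1},{"tx": 0,"ty": 0,"tz": 0,"rx": 0,"ry": 0,"rz": 0,"gripper": 1},{"tx": 0,"ty": 0,"tz": 0,"rx": 0,"ry": 0,"rz": 0,"gripper": 1}])

```text
time_s: 7.18
ee_pos: [558.4, 85.5, 30.7]
ee_rot: [180.0, 0.3, 95.6]
force: [1.3, -14.0, 4.2]
gripper_width: 0.4
gripper_force: 7.2
```

>>> send_rows(motion=[{"tx": -0.01,"ty": 0,"tz": 0,"rx": 0,"ry": 0,"rz": 0,"gripper": 1},{"tx": -0.03,"ty": 0,"tz": 0,"rx": 0,"ry": 0,"rz": 0,"gripper": 1},{"tx": 0,"ty": 0,"tz": -0.085,"rx": 0,"ry": 0,"rz": 0,"gripper": 1},{"tx": 0,"ty": 0,"tz": -0.085,"rx": 0,"ry": 0,"rz": 0,"gripper": 1},{"tx": 0,"ty": 0,"tz": -0.085,"rx": 0,"ry": 0,"rz": 0,"gripper": 1},{"tx": 0,"ty": 0,"tz": -0.085,"rx": 0,"ry": 0,"rz": 0,"gripper": 1},{"tx": 0.07,"ty": -0.002,"tz": 0,"rx": 0,"ry": 0,"rz": 0,"gripper": 1},{"tx": 0.07,"ty": -0.002,"tz": 0,"rx": 0,"ry": 0,"rz": 0,"gripper": 1},{"tx": 0,"ty": 0,"tz": 0,"rx": 0,"ry": 0,"rz": 0,"gripper": 1},{"tx": 0,"ty": 0,"tz": 0,"rx": 0,"ry": 0,"rz": 0,"gripper": 1},{"tx": 0,"ty": 0,"tz": 0,"rx": 0,"ry": 0,"rz": 0,"gripper": 1}])

```text
time_s: 8.55
ee_pos: [551.2, 137.0, 200.2]
ee_rot: [-180.0, 0.0, 95.5]
force: [0.1, -0.2, -0.3]
gripper_width: 0.2
gripper_force: 0.0
```

Run:
```python
from h import *
import pickle
c=grab("wrist"); pickle.dump(c,open("w3.pkl","wb")); save(c,"w3.png")
plan([552.1,132.6,200],95.6); print(proj(c,[544.8,202.2,120]))
```

```text
pos [551.2 137.  200.3] rot [-1.7998e+02  1.0000e-02  9.5450e+01] f [-0.2 -0.8  0.7] t 8.6
shift mm [-4.5  0.5  0.3] units [-0.0089  0.001   0.0006] rot deg [-0.02  0.01 -0.15] units [-0.0006  0.0003 -0.005 ]
[321.69492409 122.26321099]
```

View pics/w3.png

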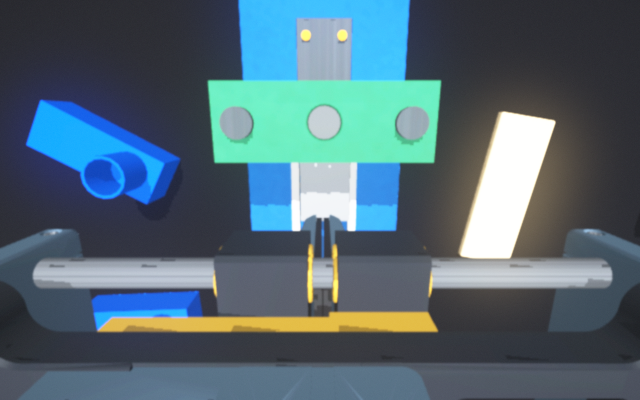

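The hole shows at (324,122), filled evenly by the carrier's grey top, so the pipe is under it. The bridge spans (209..440, 81..163). Next: fit the hole and nuts, then go to the probe.

Run:
```python
from h import *
import pickle
c=pickle.load(open("w3.pkl","rb")); hsv=cv2.cvtColor(c["f"],cv2.COLOR_RGB2HSV)
m=cv2.inRange(hsv,(60,120,60),(85,255,255))
cs,h=cv2.findContours(m,cv2.RETR_CCOMP,cv2.CHAIN_APPROX_NONE)
for k,q in enumerate(cs):
    if cv2.contourArea(q)>300:
        if h[0][k][3]>=0:
            e=cv2.fitEllipse(q); print("hole/nut",np.round(e[0],2),np.round(e[1],2),onz(c,e[0],120).round(2),onz(c,e[0],127).round(2))
        else:
            r=cv2.minAreaRect(q); b=[onz(c,p,120)[:2] for p in cv2.boxPoints(r)]; print("bridge",onz(c,r[0],120).round(2),np.round(b,1).tolist())
plan([463-70,-245,200],0)
```

```text
bridge [546.07 203.25 120.  ] [[458.7, 163.9], [458.4, 224.3], [628.1, 240.3], [639.2, 180.9]]
hole/nut [412.18 122.5 ] [34.83 37.01] [612.8  208.44 120.  ] [610.92 208.38 127.  ]
hole/nut [235.56 122.41] [34.76 36.65] [480.04 195.98 120.  ] [481.86 196.26 127.  ]
hole/nut [323.8  121.96] [35.24 36.23] [546.36 202.57 120.  ] [546.33 202.68 127.  ]
pos [551.2 137.  200.3] rot [-1.7998e+02  1.0000e-02  9.5450e+01] f [-0.2 -0.8  0.7] t 8.6
shift mm [-365.2 -193.7    0.4] units [-0.7305 -0.3875  0.0008] rot deg [-1.000e-02  2.000e-02  9.545e+01] units [-2.0000e-04  7.0000e-04  3.1817e+00]
```

>>> send_rows(motion=[{"tx": -0.0885,"ty": -0.0248,"tz": -0.007,"rx": 0,"ry": 0,"rz": 0,"gripper": 1},{"tx": -0.0885,"ty": -0.0248,"tz": -0.007,"rx": 0,"ry": 0,"rz": 0,"gripper": 1},{"tx": -0.0885,"ty": -0.0248,"tz": -0.007,"rx": 0,"ry": 0,"rz": 0,"gripper": -0.1},{"tx": -0.0885,"ty": -0.0248,"tz": -0.007,"rx": 0,"ry": 0,"rz": 0,"gripper": -0.1},{"tx": -0.0885,"ty": -0.0248,"tz": -0.007,"rx": 0,"ry": 0,"rz": 0,"gripper": -0.1},{"tx": -0.0885,"ty": -0.0248,"tz": -0.007,"rx": 0,"ry": 0,"rz": 0,"gripper": -0.1},{"tx": -0.0885,"ty": -0.0248,"tz": -0.007,"rx": 0,"ry": 0,"rz": 0,"gripper": -0.1},{"tx": -0.0885,"ty": -0.0248,"tz": -0.007,"rx": 0,"ry": 0,"rz": 0,"gripper": -0.1},{"tx": -0.0885,"ty": -0.0248,"tz": -0.007,"rx": 0,"ry": 0,"rz": 0,"gripper": -0.1},{"tx": -0.0885,"ty": -0.0248,"tz": -0.007,"rx": 0,"ry": 0,"rz": 0,"gripper": -0.1},{"tx": 0,"ty": 0,"tz": 0,"rx": 0,"ry": 0,"rz": 0,"gripper": -0.1},{"tx": 0,"ty": 0,"tz": 0,"rx": 0,"ry": 0,"rz": 0,"gripper": -0.1}])

```text
time_s: 10.1
ee_pos: [469.8, -314.4, 235.2]
ee_rot: [-180.0, -0.1, 95.4]
force: [0.6, 1.0, -0.6]
gripper_width: 50.2
gripper_force: 0.0
```

Run:
```python
from h import *
import pickle
s=grab("scene"); pickle.dump(s,open("s3.pkl","wb"));save(s,"s3.png")
c=grab("wrist"); pickle.dump(c,open("w4.pkl","wb")); save(c,"w4.png")
hsv=cv2.cvtColor(c["f"],cv2.COLOR_RGB2HSV)
m=cv2.inRange(hsv,(0,150,60),(6,255,255))|cv2.inRange(hsv,(174,150,60),(180,255,255))
cs,_=cv2.findContours(m,0,1)
for q in cs:
    if cv2.contourArea(q)>200:
        e=cv2.fitEllipse(q); print(np.round(e,2) if 0 else e,cv2.contourArea(q),onz(c,e[0],155).round(2))
plan([470,-315,235],95.45)
```

```text
((323.9947814941406, 123.92448425292969), (32.982627868652344, 34.59364318847656), 6.217135429382324) 894.5 [ 465.42 -249.67  155.  ]
pos [ 470.2 -313.7  235.4] rot [-1.7999e+02 -3.0000e-02  9.5560e+01] f [0.2 0.1 0.4] t 10.2
shift mm [-1.3 -0.3  0.4] units [-0.0026 -0.0006  0.0007] rot deg [-0.01 -0.03  0.11] units [-0.0004 -0.0011  0.0036]
```

View pics/w4.png

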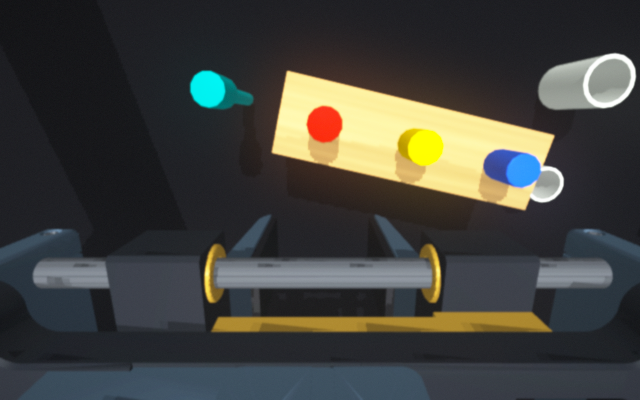

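The wrist picture shows the red head at (324,124), yellow at (421,147), blue at (512,168) and turquoise at (210,90). The geometry matches the hole view, so calibration bias cancels. Moving over the head and down.

>>> send_rows(motion=[{"tx": 0.0642,"ty": 0.0028,"tz": 0,"rx": 0,"ry": 0,"rz": 0,"gripper": -0.1},{"tx": 0.0642,"ty": 0,"tz": 0,"rx": 0,"ry": 0,"rz": 0,"gripper": -0.1},{"tx": 0,"ty": 0,"tz": 0,"rx": 0,"ry": 0,"rz": 0,"gripper": -0.1},{"tx": 0,"ty": 0,"tz": 0.06,"rx": 0,"ry": 0,"rz": 0,"gripper": -0.1},{"tx": 0,"ty": 0,"tz": 0.06,"rx": 0,"ry": 0,"rz": 0,"gripper": -0.1},{"tx": 0,"ty": 0,"tz": 0.05,"rx": 0,"ry": 0,"rz": 0,"gripper": -0.1},{"tx": 0,"ty": 0,"tz": 0.036,"rx": 0,"ry": 0,"rz": 0,"gripper": -0.1},{"tx": 0,"ty": 0,"tz": 0.02,"rx": 0,"ry": 0,"rz": 0,"gripper": -0.1},{"tx": 0,"ty": 0,"tz": 0,"rx": 0,"ry": 0,"rz": 0,"gripper": -0.1},{"tx": 0,"ty": 0,"tz": 0,"rx": 0,"ry": 0,"rz": 0,"gripper": -0.1}])

```text
time_s: 11.45
ee_pos: [466.0, -250.9, 123.2]
ee_rot: [179.9, 0.1, 95.5]
force: [1.2, -0.1, 0.6]
gripper_width: 49.9
gripper_force: 0.0
```

>>> send_rows(motion=[{"tx": 0,"ty": 0,"tz": 0,"rx": 0,"ry": 0,"rz": 0,"gripper": 0.2},{"tx": 0,"ty": 0,"tz": 0,"rx": 0,"ry": 0,"rz": 0,"gripper": 0.3},{"tx": 0,"ty": 0,"tz": 0,"rx": 0,"ry": 0,"rz": 0,"gripper": 0.4},{"tx": 0,"ty": 0,"tz": 0,"rx": 0,"ry": 0,"rz": 0,"gripper": 0.5},{"tx": 0,"ty": 0,"tz": 0,"rx": 0,"ry": 0,"rz": 0,"gripper": 1},{"tx": 0,"ty": 0,"tz": 0,"rx": 0,"ry": 0,"rz": 0,"gripper": 1},{"tx": 0,"ty": 0,"tz": 0,"rx": 0,"ry": 0,"rz": 0,"gripper": 1}], grip_force=20)

```text
time_s: 12.32
ee_pos: [465.3, -250.6, 122.7]
ee_rot: [-180.0, 0.0, 95.5]
force: [-2.2, -0.5, 5.0]
gripper_width: 27.7
gripper_force: 20.0
```

>>> send_rows(motion=[{"tx": 0,"ty": 0,"tz": -0.01,"rx": 0,"ry": 0,"rz": 0,"gripper": 1},{"tx": 0,"ty": 0,"tz": -0.02,"rx": 0,"ry": 0,"rz": 0,"gripper": 1},{"tx": 0,"ty": 0,"tz": -0.04,"rx": 0,"ry": 0,"rz": 0,"gripper": 1},{"tx": 0,"ty": 0,"tz": -0.05,"rx": 0,"ry": 0,"rz": 0,"gripper": 1},{"tx": 0,"ty": 0,"tz": -0.05,"rx": 0,"ry": 0,"rz": 0,"gripper": 1},{"tx": 0,"ty": 0,"tz": -0.05,"rx": 0,"ry": 0,"rz": 0,"gripper": 1},{"tx": 0,"ty": 0,"tz": -0.05,"rx": 0,"ry": 0,"rz": 0,"gripper": 1},{"tx": 0,"ty": 0,"tz": -0.03,"rx": 0,"ry": 0,"rz": 0,"gripper": 1},{"tx": 0,"ty": 0,"tz": 0,"rx": 0,"ry": 0,"rz": 0,"gripper": 1},{"tx": 0,"ty": 0,"tz": 0,"rx": 0,"ry": 0,"rz": 0,"gripper": 1}])

```text
time_s: 13.58
ee_pos: [464.9, -250.2, 271.4]
ee_rot: [-179.9, -0.1, 95.5]
force: [0.4, -0.1, -1.6]
gripper_width: 27.3
gripper_force: 20.0
```

Run:
```python
from h import *
P=[];A=[]
for i in range(8): env.grab_frame("wrist"); s=env.state(); P.append(s["ee_pos"]); A.append(s["ee_rot"]%360)
print(np.mean(P,0).round(2),np.std(P,0).round(2),np.mean(A,0).round(2),s["force"].round(1),s["time_s"],s["gripper_width"])
plan([546.5,202,272],95.5)
```

```text
[ 465.15 -250.34  271.67] [0.16 0.09 0.34] [180.07 359.95  95.51] [-0.5  0.7 -1.4] 13.975 27.503048014732908
pos [ 465.4 -250.5  272.2] rot [-1.7998e+02 -1.0000e-02  9.5520e+01] f [-0.5  0.7 -1.4] t 13.975
shift mm [4.426e+02 1.242e+02 2.000e-01] units [8.852e-01 2.485e-01 5.000e-04] rot deg [-0.02 -0.01  0.02] units [-0.0008 -0.0004  0.0005]
```

>>> send_rows(motion=[{"tx": 0.0443,"ty": 0.0124,"tz": 0,"rx": 0,"ry": 0,"rz": 0,"gripper": 1},{"tx": 0.0887,"ty": 0.0248,"tz": 0,"rx": 0,"ry": 0,"rz": 0,"gripper": 1},{"tx": 0.0887,"ty": 0.0248,"tz": 0,"rx": 0,"ry": 0,"rz": 0,"gripper": 1},{"tx": 0.0887,"ty": 0.0248,"tz": 0,"rx": 0,"ry": 0,"rz": 0,"gripper": 1},{"tx": 0.0887,"ty": 0.0248,"tz": 0,"rx": 0,"ry": 0,"rz": 0,"gripper": 1},{"tx": 0.0887,"ty": 0.0248,"tz": 0,"rx": 0,"ry": 0,"rz": 0,"gripper": 1},{"tx": 0.0887,"ty": 0.0248,"tz": 0,"rx": 0,"ry": 0,"rz": 0,"gripper": 1},{"tx": 0.0887,"ty": 0.0248,"tz": 0,"rx": 0,"ry": 0,"rz": 0,"gripper": 1},{"tx": 0.0887,"ty": 0.0248,"tz": 0,"rx": 0,"ry": 0,"rz": 0,"gripper": 1},{"tx": 0.0887,"ty": 0.0248,"tz": 0,"rx": 0,"ry": 0,"rz": 0,"gripper": 1},{"tx": 0.0443,"ty": 0.0122,"tz": 0,"rx": 0,"ry": 0,"rz": 0,"gripper": 1},{"tx": 0,"ty": 0,"tz": 0,"rx": 0,"ry": 0,"rz": 0,"gripper": 1}])

```text
time_s: 15.48
ee_pos: [546.2, 203.6, 272.0]
ee_rot: [-180.0, 0.0, 95.6]
force: [-0.6, -0.1, -1.9]
gripper_width: 28.0
gripper_force: 20.0
```

>>> send_rows(motion=[{"tx": 0,"ty": 0,"tz": 0,"rx": 0,"ry": 0,"rz": 0,"gripper": 1},{"tx": 0,"ty": 0,"tz": 0,"rx": 0,"ry": 0,"rz": 0,"gripper": 1}])

```text
time_s: 15.72
ee_pos: [546.1, 201.4, 272.6]
ee_rot: [180.0, 0.0, 95.4]
force: [-0.2, -0.5, -2.2]
gripper_width: 27.4
gripper_force: 20.0
```

Run:
```python
from h import *
import pickle
P=[];A=[]
for i in range(6): c=grab("wrist"); s=env.state(); P.append(s["ee_pos"]); A.append(s["ee_rot"]%360)
print(np.mean(P,0).round(2),np.mean(A,0).round(2),s["force"].round(1),s["time_s"])
t=grab("top"); s=grab("scene"); pickle.dump((c,t,s),open("h5.pkl","wb"))
A=[]
a=t["f"][150:240,250:400]; b=s["f"][120:270,260:410]; w=c["f"]
im=np.zeros((600,800,3),np.uint8)
im[:300,:300]=cv2.resize(b,(300,300),interpolation=2)
im[:300,300:800]=cv2.resize(a,(500,300),interpolation=2); im[300:,:480]=cv2.resize(w,(480,300))
b2=s["f"][140:220,290:370]; im[300:,500:800]=cv2.resize(b2,(300,300),interpolation=2)
cv2.imwrite("pics/h5.png",im[:,:,::-1])
```

```text
[546.16 201.99 272.63] [1.7999e+02 1.0000e-02 9.5450e+01] [ 0.5 -0.2 -2.1] 16.025
```

View pics/h5.png

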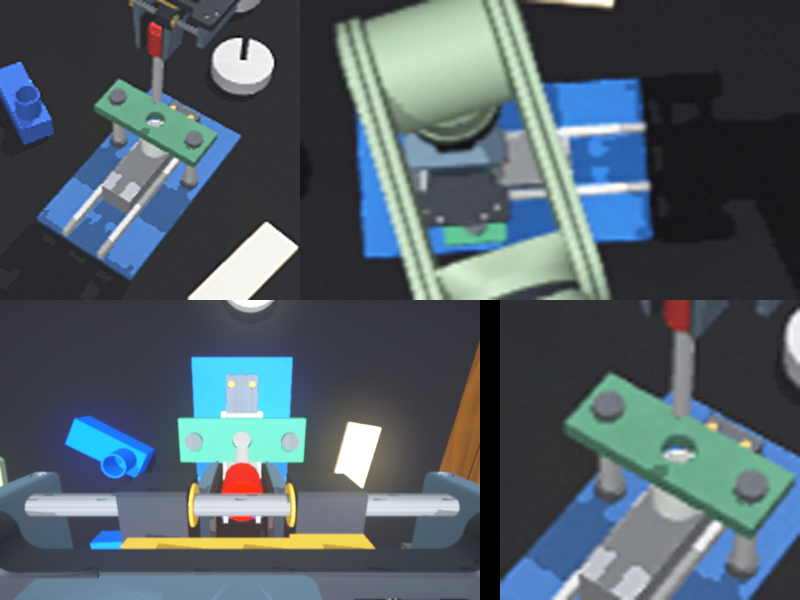

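The composite shows the red probe hanging over the hole with nothing touching. The stem tip is visible in both the scene and wrist views, and the pipe ring is visible through the hole. I'll measure tip against hole in both.

Run:
```python
from h import *
import pickle
c,t,s=pickle.load(open("h5.pkl","rb"))
# expected projections at hover
T=np.array([546.16,201.99,164.9]); G=np.array([546.36,202.4,120])
print("wrist exp tip",proj(c,T),"hole",proj(c,G),"scene exp tip",proj(s,T),"hole",proj(s,G))
a=s["f"][146:196,318:360]; b=c["f"][130:240,270:375]
im=np.zeros((600,800,3),np.uint8)
im[:450,:378]=cv2.resize(a,None,fx=9,fy=9,interpolation=cv2.INTER_NEAREST); im[:550,380:800]=cv2.resize(b,None,fx=4,fy=5,interpolation=cv2.INTER_NEAREST)
cv2.imwrite("pics/z5.png",im[:,:,::-1])
m=cv2.inRange(cv2.cvtColor(c["f"],cv2.COLOR_RGB2HSV),(60,120,60),(85,255,255))
for q in cv2.findContours(m,cv2.RETR_CCOMP,cv2.CHAIN_APPROX_NONE)[0]:
    if cv2.contourArea(q)>100: e=cv2.fitEllipse(q); print(np.round(e[0],2),np.round(e[1],1),onz(c,e[0],127).round(2))
```

```text
wrist exp tip [321.91568846 197.98649486] hole [322.23837985 186.95796023] scene exp tip [337.61665259 168.9117256 ] hole [337.37071569 178.70583748]
[323.29 185.66] [ 58.8 216. ] [547.14 205.31 127.  ]
[379.63 208.95] [10.2 15.4] [606.45 186.66 127.  ]
[296.37 180.11] [12.4 15. ] [519.98 208.39 127.  ]
[390.7  189.88] [29.8 35.6] [614.75 207.39 127.  ]
[259.71 178.8 ] [37.9 51.2] [483.63 206.27 127.  ]
```

View pics/z5.png

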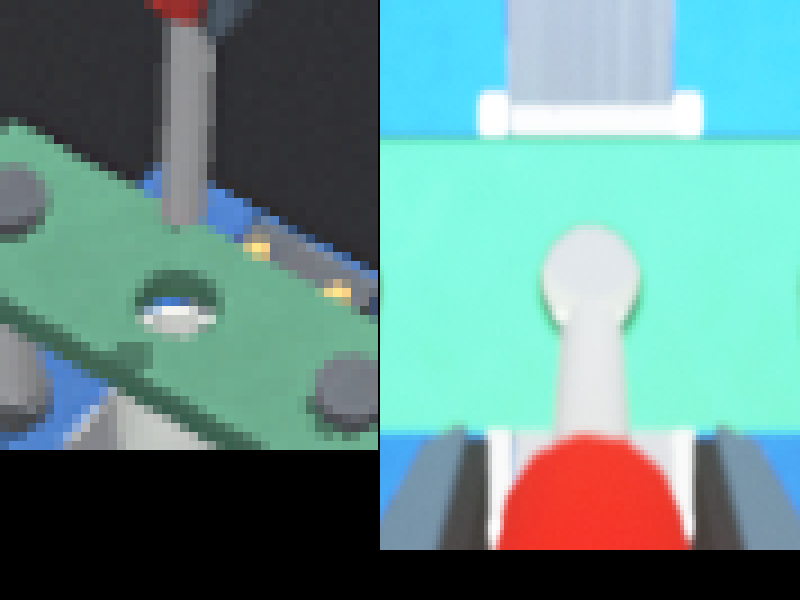

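The zoom shows the carrier front meeting the stop with no gap between the rail ends. The tip appears 1–2 mm to tool +y of the hole axis, so I'll get exact edge profiles.

Run:
```python
from h import *
import pickle
c,t,s=pickle.load(open("h5.pkl","rb"))
f=c["f"].astype(int); sat=f.max(2)-f.min(2)
def mid(row,lo,hi,th=60,S=sat):
    x=S[row,lo:hi]<th; i=np.flatnonzero(x)
    return (lo+i[0],lo+i[-1]) if len(i) else None
for r in range(174,214,2):
    p=sat[r,285:365]; 
    # subpixel crossing of half level
    h=50; k=np.flatnonzero(p<h)
    if len(k)<2: print(r,"-");continue
    a,b=k[0],k[-1]; L=285+a-(h-p[a])/(p[a-1]-p[a]); Rr=285+b+(h-p[b])/(p[b+1]-p[b])
    print(r,round(L,2),round(Rr,2),"mid",round((L+Rr)/2,2),"w",round(Rr-L,2))
col=f[188:206,316:334].mean(2).astype(int); print(col)
g=s["f"].astype(int)
for r in (152,156,160,164,168): print(r,g[r,330:348].mean(1).astype(int).tolist())
print(g[165:176,338].tolist())
```

```text
174 -
176 316.75 327.67 mid 322.21 w 10.92
178 313.67 330.51 mid 322.09 w 16.85
180 311.87 332.33 mid 322.1 w 20.46
182 310.83 333.49 mid 322.16 w 22.66
184 310.18 334.27 mid 322.22 w 24.08
186 310.09 334.24 mid 322.17 w 24.14
188 310.4 333.86 mid 322.13 w 23.46
190 311.14 333.18 mid 322.16 w 22.04
192 312.34 331.86 mid 322.1 w 19.51
194 313.93 330.25 mid 322.09 w 16.32
196 314.65 330.16 mid 322.41 w 15.51
198 314.71 330.17 mid 322.44 w 15.46
200 314.59 330.3 mid 322.44 w 15.71
202 314.42 330.5 mid 322.46 w 16.08
204 314.24 330.64 mid 322.44 w 16.4
206 313.89 330.95 mid 322.42 w 17.06
208 313.68 331.12 mid 322.4 w 17.44
210 313.57 331.31 mid 322.44 w 17.74
212 313.39 331.5 mid 322.45 w 18.11
[[234 232 232 231 231 230 230 231 230 231 232 231 232 233 232 232 229 215]
 [235 234 234 233 232 232 232 232 231 232 232 233 233 233 233 232 226 201]
 [235 235 233 233 232 233 233 232 234 234 234 234 234 234 232 231 215 178]
 [237 233 230 231 232 233 234 233 234 234 234 233 234 235 234 224 193 156]
 [244 234 229 230 232 233 234 234 235 233 233 232 233 237 237 212 166 146]
 [241 232 227 230 231 23
[... 861 characters left out ...]
7 209 203 202]
 [223 226 229 231 232 233 233 233 232 233 232 230 229 225 217 210 204 201]]
152 [50, 49, 50, 49, 50, 49, 93, 147, 148, 145, 143, 133, 42, 49, 50, 50, 50, 50]
156 [49, 50, 51, 49, 48, 60, 104, 147, 148, 146, 135, 100, 44, 48, 50, 52, 50, 50]
160 [49, 51, 48, 49, 48, 69, 120, 148, 149, 144, 130, 81, 47, 49, 48, 49, 49, 49]
164 [43, 46, 48, 49, 57, 102, 140, 149, 147, 143, 125, 62, 44, 49, 51, 49, 50, 50]
168 [147, 146, 144, 143, 143, 143, 140, 150, 147, 139, 136, 142, 145, 145, 143, 96, 42, 46]
[[146, 147, 151], [145, 146, 148], [146, 147, 148], [147, 147, 149], [148, 146, 148], [148, 144, 148], [119, 169, 146], [111, 175, 144], [112, 178, 147], [112, 178, 148], [111, 176, 146]]
```

Run:
```python
from h import *
import pickle
c,t,s=pickle.load(open("h5.pkl","rb")); f=s["f"]
an=np.linspace(0,2*np.pi,180)
def circ(p,r): return np.array([proj(s,p+r*np.array([np.cos(a),np.sin(a),0])) for a in an])
T=np.array([546.16,201.99,164.9]); G=np.array([546.36,202.5,120])
r=circ(T,7); print("tip bottom row exp",r[:,1].max(), "col there",r[r[:,1].argmax(),0])
for z in(170,185,200): print("axis",z,proj(s,[T[0],T[1],z]))
r=circ(G,13); print("hole rim exp cols",r[:,0].min(),r[:,0].max(),"rows",r[:,1].min(),r[:,1].max())
g=f.astype(int); green=g[:,:,1]-g[:,:,0]
for rr in range(173,190): print(rr,green[rr,328:350].tolist())
for d in([1,0,0],[0,1,0]): print(proj(s,G+d)-proj(s,G))
```

```text
tip bottom row exp 170.94178783204805 col there 337.6121021227172
axis 170 [337.66308348 167.7491205 ]
axis 185 [337.80184657 164.27456585]
axis 200 [337.94398932 160.71538609]
hole rim exp cols 332.7964452143041 341.9926451157547 rows 175.01675143766477 182.39917762253995
173 [66, 65, 64, 64, 63, 63, 64, 65, 64, 65, 66, 65, 65, 64, 64, 65, 51, -14, -26, -41, 7, 4]
174 [63, 63, 63, 64, 64, 64, 65, 66, 64, 65, 66, 64, 64, 64, 64, 64, 65, 52, 8, -23, 3, 2]
175 [64, 63, 64, 65, 65, 66, 66, 64, 62, 63, 65, 64, 64, 63, 64, 64, 67, 66, 64, 57, 43, 14]
176 [63, 64, 65, 66, 66, 65, 57, 44, 39, 37, 39, 46, 55, 62, 63, 63, 66, 64, 66, 67, 66, 62]
177 [65, 64, 65, 66, 66, 59, 43, 35, 35, 35, 36, 35, 40, 49, 62, 65, 65, 65, 65, 66, 66, 66]
178 [64, 64, 64, 65, 62, 48, 33, 34, 36, 37, 37, 38, 36, 39, 57, 65, 65, 66, 65, 65, 64, 65]
179 [64, 64, 64, 66, 61, 36, 36, 48, 55, 52, 31, 16, 30, 36, 51, 66, 64, 64, 65, 66, 65, 65]
180 [66, 66, 64, 65, 61, 33, 25, 20, -1, 0, 0, 4, 7, 23, 53, 67, 65, 64, 64, 64, 65, 65]
181 [66, 65, 65, 66, 65, 29, 0, 2, 3, 3, 4, 3, 4, 20, 63, 65, 65, 63, 64, 65, 64, 64]
182 [65, 64, 65, 63, 64, 59, 35, 11, 0, 2, 1, 4, 27, 53, 66, 65, 64, 64, 65, 65, 64, 64]
183 [65, 64, 64, 64, 65, 66, 66, 58, 46, 38, 36, 52, 66, 65, 64, 63, 65, 65, 65, 65, 65, 65]
184 [61, 65, 61, 46, 46, 46, 53, 66, 66, 62, 63, 66, 66, 66, 64, 64, 65, 65, 65, 64, 63, 65]
185 [38, 45, 45, 44, 44, 43, 51, 65, 65, 65, 65, 66, 65, 64, 64, 64, 65, 65, 64, 63, 63, 65]
186 [36, 34, 37, 39, 43, 44, 50, 65, 65, 64, 65, 64, 65, 64, 64, 63, 63, 64, 63, 64, 64, 65]
187 [37, 35, 35, 35, 36, 49, 66, 66, 66, 65, 64, 64, 64, 63, 65, 65, 66, 65, 63, 64, 65, 65]
188 [50, 45, 39, 37, 36, 35, 44, 62, 66, 65, 64, 64, 63, 64, 66, 64, 64, 65, 64, 64, 63, 64]
189 [53, 35, 14, 22, 38, 37, 36, 40, 49, 59, 66, 64, 62, 64, 64, 65, 65, 65, 63, 63, 62, 63]
[0.27170053 0.18524609]
[ 0.22653435 -0.21517286]
```

>>> send_rows(motion=[{"tx": 0,"ty": 0,"tz": 0.024,"rx": 0,"ry": 0,"rz": 0,"gripper": 1},{"tx": 0,"ty": 0,"tz": 0.03,"rx": 0,"ry": 0,"rz": 0,"gripper": 1},{"tx": 0,"ty": 0,"tz": 0.02,"rx": 0,"ry": 0,"rz": 0,"gripper": 1},{"tx": 0,"ty": 0,"tz": 0,"rx": 0,"ry": 0,"rz": 0,"gripper": 1},{"tx": 0,"ty": 0,"tz": 0,"rx": 0,"ry": 0,"rz": 0,"gripper": 1},{"tx": 0,"ty": 0,"tz": 0,"rx": 0,"ry": 0,"rz": 0,"gripper": 1}])

```text
time_s: 16.88
ee_pos: [546.5, 202.9, 236.0]
ee_rot: [179.9, -0.0, 95.5]
force: [-0.7, 0.6, -1.1]
gripper_width: 27.6
gripper_force: 20.0
```

Run:
```python
from h import *
import pickle
P=[];S=[];W=[]
for i in range(5):
    s=grab("scene");S.append(s["f"].astype(float)); c=grab("wrist");W.append(c["f"].astype(float)); P.append(env.state()["ee_pos"])
p=np.mean(P,0);print(p.round(2),env.state()["time_s"])
sf=np.mean(S,0); wf=np.mean(W,0); pickle.dump((s,c,sf,wf,p),open("h6.pkl","wb"))
T=np.array([p[0],p[1],p[2]-107.7]); print("scene tip exp",proj(s,T),"hole",proj(s,[546.36,202.5,120]),"wrist tip",proj(c,T),"hole",proj(c,[546.36,202.5,120]))
a=sf[156:196,318:358].clip(0,255).astype(np.uint8); b=wf[150:230,282:362].clip(0,255).astype(np.uint8)
im=np.zeros((400,800,3),np.uint8)
im[:,:400]=cv2.resize(a,(400,400),interpolation=cv2.INTER_NEAREST); b=((b.astype(float)-150).clip(0,105)*2.4).clip(0,255).astype(np.uint8); im[:,400:]=cv2.resize(b,(400,400),interpolation=cv2.INTER_NEAREST)
cv2.imwrite("pics/z6.png",im[:,:,::-1])
```

```text
[546.23 202.82 235.62] 17.375
scene tip exp [337.49895773 176.90435   ] hole [337.39337839 178.6843114 ] wrist tip [322.06889172 197.74680878] hole [322.19211893 195.99499724]
```

View pics/z6.png

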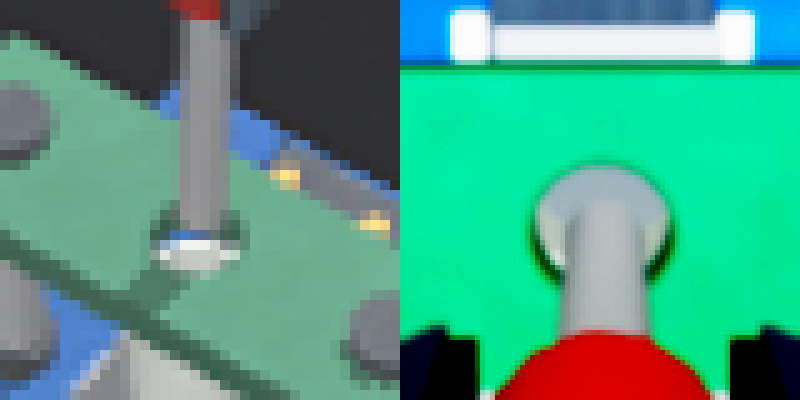

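This zoom shows the tip just above the hole, apparently 1–3 mm too far along tool +x in both views. I'll quantify it from pixels.

Run:
```python
from h import *
import pickle
s,c,sf,wf,p=pickle.load(open("h6.pkl","rb"))
sat=wf.max(2)-wf.min(2)
def cross(v,h,x0):
    k=np.flatnonzero(v<h); a,b=k[0],k[-1]
    return x0+a-(h-v[a])/(v[a-1]-v[a]), x0+b+(h-v[b])/(v[b+1]-v[b])
pts=[]
for r in range(183,203):
    try:
        L,Rr=cross(sat[r,295:355],55,295); pts+= [(L,r),(Rr,r)]; print(r,round(L,1),round(Rr,1),round((L+Rr)/2,2))
    except Exception: pass
pts=np.array([q for q in pts if q[1]<199],np.float32); e=cv2.fitEllipse(pts); print("hole ellipse",e)
print("gray col 318..327 mean rows 180-200",wf[180:202,318:327].mean((1,2)).round(0).tolist())
lum=wf[186:206,308:338].mean(2).astype(int); print(lum)
an=np.linspace(0,2*np.pi,180)
def circ(cam,q,r): return np.array([proj(cam,q+r*np.array([np.cos(a),np.sin(a),0])) for a in an])
T=np.array([p[0],p[1],p[2]-107.7])
for q,rad,n in((T,7,"tip"),(np.array([546.36,202.5,120]),13,"hole")):
  for cam in(c,s):
    r=circ(cam,q,rad); print(n,"exp cols",r[:,0].min().round(2),r[:,0].max().round(2),"rows",r[:,1].min().round(2),r[:,1].max().round(2))
print("scene rows"); print(sf[174:186,330:346].mean(2).astype(int)); print((sf[174:186,330:346,1]-sf[174:186,330:346,0]).astype(int))
```

```text
183 317.6 326.3 321.98
184 315.3 328.6 321.97
185 313.6 330.3 321.92
186 312.4 331.4 321.9
187 311.4 332.5 321.92
188 310.5 333.3 321.93
189 309.7 334.1 321.93
190 309.2 334.6 321.91
191 308.7 335.1 321.9
192 308.5 335.4 321.93
193 308.4 335.5 321.94
194 308.4 335.5 321.95
195 308.4 335.5 321.96
196 308.5 335.5 321.96
197 308.6 335.3 321.94
198 308.9 335.0 321.93
199 309.3 334.5 321.94
200 309.8 334.1 321.94
201 310.5 333.4 321.9
202 311.2 332.6 321.91
hole ellipse ((321.9382019042969, 194.46571350097656), (23.99433708190918, 27.28090476989746), 90.3751449584961)
gray col 318..327 mean rows 180-200 [197.0, 194.0, 195.0, 210.0, 221.0, 224.0, 224.0, 224.0, 225.0, 225.0, 226.0, 227.0, 227.0, 227.0, 227.0, 227.0, 227.0, 227.0, 227.0, 227.0, 227.0, 227.0]
[[197 196 194 193 201 212 220 222 223 224 224 224 224 224 224 224 224 224
  224 224 224 222 218 208 195 190 193 197 198 198]
 [196 194 192 199 213 221 223 224 224 224 224 224 224 224 224 224 224 224
  224 224 224 224 222 219 208 195 191 195 197 198]
 [195 192 197 210 220 224 223 224 224 224 224 224 224 224 224 224 224 224
  224 224 224 2
[... 3073 characters left out ...]
40 140 142 143 141]
 [101 102 103 103 100 112 140 141 140 140 140 140 140 141 140 140]]
[[63 63 64 64 67 50 -3  0  0 -1 16 67 64 64 65 51]
 [64 64 65 65 67 50 -3  0  0 -1 16 67 64 64 65 66]
 [65 65 65 65 59 29 -2  0  0  1 19 65 64 63 65 66]
 [64 65 65 59 44 17 -2  0  0  1 15 51 63 64 64 65]
 [64 65 62 47 33 27  9 -2  0  2 21 40 56 64 64 65]
 [64 65 61 35 36 48 49 34 22 15 30 37 52 66 63 64]
 [64 64 61 33 25 20  0  1  1  4  6 23 53 66 65 64]
 [65 66 63 18  2  3  3  3  3  2  4 19 63 65 64 63]
 [65 64 61 38 23  9  1  1  1  4 27 53 65 64 63 64]
 [64 59 45 45 43 37 32 33 35 51 66 65 63 63 64 65]
 [61 45 45 46 46 44 50 64 63 66 66 65 65 63 64 65]
 [44 44 45 44 43 49 65 65 65 65 64 64 63 63 65 64]]
```

Wrist edges put the tip about +1 mm along tool x and +0.4 mm along y; the scene view suggests +3 mm in x. I'll correct by −1.5 mm in x and a touch in y, then lower in stages.

>>> send_rows(motion=[{"tx": -0.003,"ty": -0.0004,"tz": 0,"rx": 0,"ry": 0,"rz": 0,"gripper": 1},{"tx": 0,"ty": 0,"tz": 0,"rx": 0,"ry": 0,"rz": 0,"gripper": 1},{"tx": 0,"ty": 0,"tz": 0.01,"rx": 0,"ry": 0,"rz": 0,"gripper": 1},{"tx": 0,"ty": 0,"tz": 0.01,"rx": 0,"ry": 0,"rz": 0,"gripper": 1},{"tx": 0,"ty": 0,"tz": 0.01,"rx": 0,"ry": 0,"rz": 0,"gripper": 1},{"tx": 0,"ty": 0,"tz": 0.01,"rx": 0,"ry": 0,"rz": 0,"gripper": 1},{"tx": 0,"ty": 0,"tz": 0,"rx": 0,"ry": 0,"rz": 0,"gripper": 1},{"tx": 0,"ty": 0,"tz": 0,"rx": 0,"ry": 0,"rz": 0,"gripper": 1}])

```text
time_s: 18.38
ee_pos: [546.2, 201.3, 215.5]
ee_rot: [180.0, 0.0, 95.5]
force: [0.1, -0.2, -1.7]
gripper_width: 27.7
gripper_force: 20.0
```

Run:
```python
from h import *
import pickle
P=[];S=[];W=[]
for i in range(5):
    c=grab("wrist");W.append(c["f"].astype(float)); P.append(env.state()["ee_pos"])
s=grab("scene"); sf=s["f"].astype(float)
p=np.mean(P,0);print(p.round(2),env.state()["time_s"],env.state()["force"].round(1)); wf=np.mean(W,0)
pickle.dump((s,c,sf,wf,p),open("h7.pkl","wb"))
for z in (120,):
    a=proj(c,[p[0],p[1],z]); print("wrist proj of TCP axis at z120",a)
an=np.linspace(0,2*np.pi,180)
r=np.array([proj(c,[p[0]+13*np.cos(a),p[1]+13*np.sin(a),120]) for a in an]); print("concentric hole rim rows",r[:,1].min(),r[:,1].max(),"cols",r[:,0].min(),r[:,0].max())
r=np.array([proj(c,[p[0]+7*np.cos(a),p[1]+7*np.sin(a),120]) for a in an]); print("stem at z120 rows",r[:,1].min(),"cols",r[:,0].min(),r[:,0].max())
u=int(round(a[0])); print((wf[:,:,1]-wf[:,:,0])[180:226,u-2:u+3].mean(1).astype(int).tolist()); print(wf[180:226,u-2:u+3].mean((1,2)).astype(int).tolist())
for q in (192,196,200,204): print(q,wf[q,300:346].mean(1).astype(int).tolist())
```

```text
[546.21 201.32 215.63] 18.675 [-0.6 -0.  -1.5]
wrist proj of TCP axis at z120 [321.90666459 201.14916318]
concentric hole rim rows 186.19654175133078 215.7582851539116 cols 306.63454712719323 337.1797457169035
stem at z120 rows 193.14145065968827 cols 313.68343028006035 330.1300663508055
[122, 122, 122, 122, 113, 72, 28, 10, 8, 7, 6, 5, 5, 4, 4, 4, 4, 4, 4, 3, 3, 3, 2, 2, 3, 3, 3, 3, 3, 3, 3, 3, 3, 3, 2, -7, -53, -125, -171, -181, -182, -183, -184, -184, -185, -186]
[193, 193, 193, 191, 186, 192, 207, 216, 218, 217, 219, 222, 223, 223, 223, 223, 224, 224, 223, 223, 224, 223, 223, 223, 223, 222, 222, 222, 222, 222, 221, 221, 220, 220, 220, 215, 190, 147, 118, 112, 111, 111, 110, 110, 110, 110]
192 [193, 192, 192, 193, 193, 193, 192, 190, 185, 192, 207, 216, 218, 218, 218, 218, 215, 212, 212, 216, 220, 223, 224, 224, 224, 224, 221, 219, 216, 217, 219, 218, 218, 217, 211, 199, 186, 188, 193, 194, 194, 194, 194, 194, 194, 193]
196 [192, 192, 193, 193, 193, 191, 185, 183, 199, 219, 224, 224, 222, 219, 212, 200, 200, 208, 213, 218, 222, 224, 224, 225, 224, 223, 222, 219, 215, 210, 209, 216, 219, 219, 220, 216, 204, 181, 182, 191, 194, 194, 194, 194, 193, 193]
200 [192, 193, 192, 193, 192, 188, 174, 152, 167, 210, 224, 225, 225, 222, 212, 200, 203, 210, 215, 218, 222, 224, 224, 225, 224, 223, 221, 220, 216, 210, 207, 214, 220, 221, 219, 210, 182, 148, 168, 186, 192, 193, 193, 193, 193, 193]
204 [193, 193, 193, 193, 193, 192, 184, 164, 134, 134, 176, 222, 238, 237, 222, 204, 207, 212, 216, 219, 222, 223, 224, 224, 223, 222, 221, 219, 216, 211, 206, 214, 223, 213, 179, 138, 125, 150, 177, 190, 192, 192, 192, 192, 192, 193]
```

>>> send_rows(motion=[{"tx": 0.0006,"ty": 0,"tz": 0.012,"rx": 0,"ry": 0,"rz": 0,"gripper": 1},{"tx": 0,"ty": 0,"tz": 0.012,"rx": 0,"ry": 0,"rz": 0,"gripper": 1},{"tx": 0,"ty": 0,"tz": 0.012,"rx": 0,"ry": 0,"rz": 0,"gripper": 1},{"tx": 0,"ty": 0,"tz": 0.012,"rx": 0,"ry": 0,"rz": 0,"gripper": 1},{"tx": 0,"ty": 0,"tz": 0.012,"rx": 0,"ry": 0,"rz": 0,"gripper": 1},{"tx": 0,"ty": 0,"tz": 0.012,"rx": 0,"ry": 0,"rz": 0,"gripper": 1},{"tx": 0,"ty": 0,"tz": 0,"rx": 0,"ry": 0,"rz": 0,"gripper": 1},{"tx": 0,"ty": 0,"tz": 0,"rx": 0,"ry": 0,"rz": 0,"gripper": 1},{"tx": 0,"ty": 0,"tz": 0,"rx": 0,"ry": 0,"rz": 0,"gripper": 1},{"tx": 0,"ty": 0,"tz": 0,"rx": 0,"ry": 0,"rz": 0,"gripper": 1}])

```text
time_s: 19.92
ee_pos: [546.2, 201.6, 179.6]
ee_rot: [180.0, -0.0, 95.5]
force: [0.1, -0.3, -2.0]
gripper_width: 27.2
gripper_force: 20.0
```

Run:
```python
from h import *
P=[];W=[];S=[]
for i in range(5):
    c=grab("wrist");W.append(c["f"].astype(float)); s=grab("scene"); S.append(s["f"].astype(float)); P.append(env.state()["ee_pos"])
p=np.mean(P,0);st=env.state();print(p.round(2),st["time_s"],st["force"].round(1),st["ee_rot"].round(2),np.abs(st["qvel"]).max().round(2)); wf=np.mean(W,0); sf=np.mean(S,0)
an=np.linspace(0,2*np.pi,180)
def rim(cam,r,z): return np.array([proj(cam,[p[0]+r*np.cos(a),p[1]+r*np.sin(a),z]) for a in an])
for cam,n in((c,"wrist"),(s,"scene")):
    for r,z in((13,120),(7,120)): q=rim(cam,r,z); print(n,r,"cols",q[:,0].min().round(2),q[:,0].max().round(2),"rows",q[:,1].min().round(2),q[:,1].max().round(2))
print("W green col",(wf[:,:,1]-wf[:,:,0])[185:225,320:325].mean(1).astype(int).tolist())
print("W lum col",wf[185:225,320:325].mean((1,2)).astype(int).tolist())
for r in(200,204,208,212): print(r,"lum 296..",wf[r,300:346].mean(1).astype(int).tolist())
print((sf[172:187,328:348,1]-sf[172:187,328:348,0]).astype(int)); print(sf[172:187,328:348].mean(2).astype(int))
```

```text
[546.08 201.59 179.47] 20.425 [-0.3  0.6 -1. ] [1.800e+02 1.000e-02 9.551e+01] 0.06
wrist 13 cols 304.4 339.4 rows 196.43 229.97
wrist 7 cols 312.47 331.32 rows 204.33 222.39
scene 13 cols 332.51 341.71 rows 175.16 182.55
scene 7 cols 334.63 339.59 rows 176.85 180.82
W green col [122, 123, 123, 123, 123, 123, 123, 122, 123, 120, 97, 43, 11, 4, 4, 3, 2, 2, 2, 2, 3, 3, 3, 3, 3, 3, 3, 3, 3, 2, -7, -54, -125, -171, -181, -182, -182, -183, -183, -184]
W lum col [188, 189, 189, 189, 188, 189, 189, 189, 188, 182, 171, 165, 166, 167, 169, 182, 203, 215, 218, 218, 217, 217, 216, 216, 216, 216, 215, 215, 215, 214, 209, 185, 144, 116, 109, 109, 109, 109, 109, 108]
200 lum 296.. [189, 189, 188, 189, 189, 189, 189, 187, 184, 182, 189, 198, 205, 206, 194, 171, 165, 168, 171, 174, 181, 191, 186, 178, 175, 175, 175, 173, 171, 171, 180, 199, 207, 202, 192, 182, 181, 186, 189, 189, 189, 189, 190, 190, 190, 190]
204 lum 296.. [188, 189, 189, 188, 187, 182, 179, 188, 207, 215, 216, 214, 212, 207, 196, 193, 200, 205, 211, 213, 216, 218, 218, 218, 218, 217, 215, 213, 210, 204, 196, 199, 209, 212, 213, 212
[... 2393 characters left out ...]
 144 145
  144 143]
 [142 140 141 143 132  80  83 122 145 148 143 128  94  77 113 146 144 144
  145 144]
 [113 142 142 142 132 116 158 149 145 147 142 138 147 132 115 146 144 144
  144 144]
 [112 143 142 143 130 145 221 151 145 147 140 155 208 204 135 144 143 142
  143 143]
 [114 145 144 134 100 107 135 139 147 148 141 134 135 134 142 144 143 142
  141 140]
 [136 105 104 103 100 100 101 104 118 136 141 139 140 139 142 142 142 141
  141 140]
 [103 103 103 103 103 102 101 113 142 142 142 141 141 141 141 142 142 141
  140 140]
 [ 85  91 100 104 104 103 101 114 144 142 141 141 140 140 141 142 140 140
  140 141]
 [ 82  84  85  92 100 103 102 102 116 144 143 141 141 140 140 142 142 142
  142 143]]
```

```bash
python3 -c "
from workcell import env
print(env.job_done())"
```

```text
the job is handed in; nothing more can be done
None
```

The job is handed in, with no verdict returned: my last images and force readings put the carrier flush against the stop and the red probe held still and upright in the guide hole, with its tip at about 72 mm, half way down the pipe, and within about 1.5 mm of the hole's axis.

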